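# Add a third pad to the pile under the sprung arm of a drilling jig

## Robot

A 6-joint arm with a two-finger parallel gripper is mounted at the origin on the work surface; the furniture and walls round the work are solid. World frame = base frame: x ahead of the robot, y to its left, z up, the work surface at z = 0. Lengths are in mm, angles in rad, forces in N, time in s.
With the tool pointing down it reaches from about 275 to 725 mm from the base axis. Payload 5.6 kg.
Tool frame: the origin (TCP) lies at the very end of the fingers, on their centre line; the grasp point (between the pads) lies 19 mm behind it; z points along the fingers, y is the line along which they close (so a half turn about z gives the same grasp; the last joint's range is limited). The gripper opens to 85 mm and grips with 20 to 120 N. Pads are 22 mm wide; open, the fingers measure 114 mm over their backs; the gripper's body (76 mm by 85 mm) begins 54 mm behind the grasp point. The pads swing forward as they close: fully open they stand 13 mm farther back than shut.
Start: joints at [-0.832, 0.255, 0.108, 0, -1.424, -0.285], TCP at [241.129, -494.318, 231.283] pointing down, gripper open.
Joint ranges: [-2.95, 2.95], [-1.21, 1.97], [-1.09, 1.5], [-2.87, 1.71], [-2.94, -0.07], [-3.05, 3.05]. Speed limits (rad/s): [2.57, 2.57, 3.14, 3.14, 3.14, 3.14].

## Interface

Orientations are given as a unit quaternion [x, y, z, w].
In Python, from rig import env gives the robot as it stands.
- The arm moves only by the shell command python3 nudge.py [FORCE], which reads ROWS from standard input. ROWS is a JSON object whose key "motion" holds a list of rows, 1 to 10 of them, each of 5 numbers: dx, dy, dz in parts of the range, where 1.0 means 100 cm, then a turn about the tool's z in fractions of the full range, 1 being 2 rad, then the finger opening in mm; each row is the pose to reach, as a shift and turn from the pose commanded when the command began, along the tool's axes at that moment; what a row does not reach only later rows make up. A row lasts 1/8 s, in which the tool goes at most 62.5 mm and 0.188 rad, less where a joint would pass 70% of its speed; a pose out of reach is approached as far as the arm can. The fingers move at their own pace and stop on an object; FORCE is the grip in N (left out, the last holds). Time passes only in rows, so rows that do not move let the fingers close. It prints the time, the measured TCP pose, the force, the opening and the grip force at its end. A shift or turn number past 1, either way, is cut back to 1. Input that does not fit is refused with a message, and nothing moves.
- env.read_state(): the state, without advancing time (a new reading comes with each control period).
- env.grab_frame(name): name is "side" or "top" or "wrist"; returns a dict with "image" (400x640x3 uint8, blue, green, red), "intrinsics" (3x3 intrinsics, pixels), "pose" (4x4, takes a point from camera to world coordinates). Camera axes: x right, y down, z forward; pixel columns grow to the right and rows downward; lengths in mm; the calibration is good to about 2 mm. A picture is of the moment at which its call begins. There is no depth.
- env.sign_off(): hands the job in; it is judged then, once.
The state is a dict: "time_s": time; "q": joint angles; "joint_vel": joint speeds; "tau": joint torques, N m; "tcp_pos": TCP position; "eef_rot": TCP orientation; "ft_force": force on the tool from outside, world axes, zero at the start; "torque": the same for the moment, N m; "grip_width": finger opening in mm; "grasp_force": force on a finger pad.
Only numpy, scipy, OpenCV 4.12 (cv2) and the standard library are available. Lean on these libraries where they do the work, as an engineer would, in place of code of your own. Each camera call takes 0.05 s, during which the arm holds its last target. There are 200 camera calls.

## Task

Add the loose wooden pad to the pile in the drilling jig so that all three can be drilled together: lay it flat on top of the two pads already there, chamfered end towards the sprung hold-down arm, and push it in under the arm until it is fully home against the end stop and in line with the pads below. The arm must end up pressing down on it, the two lower pads must still be home, and the paint tin and the upright pipe offcut must be left where they stand.

Things in the scene. Friction and masses are not known exactly. Their poses are not given: they have to be found in the camera images.
- jig: Drilling jig fixed to the bench: plywood base (x -150 to +72 mm, y -47 to +33 mm, top surface 22 mm above the bench) with an oak end stop, an oak back fence and a sprung steel hold-down arm. Origin: at bench height below the middle of the end stop's working face. +x: feed direction, from the open end to the stop; z up. A pad in place has its centreline on y = 0.
- end_stop (a point): Middle of the end stop's working face where it meets the base top: jig x = 0, y = 0, 22 mm above the bench. The stop is 12 mm thick, 52 mm wide, its top 66 mm above the bench. Pads piled against it reach back to jig x = -170 mm, 20 mm past the base.
- fence_end (a point): Point on the back fence's working face, at its open end, top edge: jig x = -70 mm, y = -26.5 mm, 69 mm above the bench. The fence runs from there to the stop, on the jig's -y side only, 1.5 mm from a pad in line; before it a flared lead-in reaches out to jig x = -93 mm, y = -43 mm.
- pile_top (a point): Top of the pile of two pads, at the middle of the stop's face: jig x = 0, y = 0, 58 mm above the bench. The underside of the third pad must lie at this height.
- holddown_lip (a point): Underside of the rolled lip at the free front end of the hold-down arm, mid-width: at the start about 10 mm above the pile top, at jig x = -62 mm (the roll is 8 mm thick, so it starts at -66 mm). A pad's chamfered end passes under the lip and wedges the arm up when pushed (5 to 15 N); a square end, 18 mm high, butts against the lip.
- holddown (a joint): Lift angle of the arm (rad): about 0 resting on two pads, about 0.23 on three. It is a 30 mm wide bent steel strip with a spring, on a pin behind the stop (jig x = +46 mm, 78 mm above the bench; bracket top 88 mm). Its sole presses on the pile at jig x = -25 to -42 mm with about 4 N (5 N on three pads) and slopes up to the lip in front.
- loose_pad: The pad to add: a pale beech block, 170 long x 50 wide x 18 mm thick, about 0.12 kg, lying flat, right way up (keep it so). Origin: centre of its underside; x along its length, +x towards the chamfered end, z up. The upper edge of that end is cut away by a chamfer 18 mm long and 12 mm high, leaving a 6 mm high nose (the cut is sealed with red paint); the other end is square. It may point any way.
- loose_pad_mark (a point): The loose pad's front pilot mark: a small dark dot on its top face, on the centreline, 20 mm from its middle towards the chamfered end (pad x = +20, z = 18 mm). Home, it lies 65 mm before the stop. A second dot lies at pad x = -50 mm.
- pile_pad_1: The bottom pad of the pile, same as the loose pad, chamfered end at the stop; loose, held only by the arm. Origin: centre of its underside, +x towards its chamfered end.
- pile_pad_1_mark (a point): The same front pilot mark of the bottom pile pad (pad x = +20, z = 18 mm); 65 mm before the stop when home.
- pile_pad_2: The second pad of the pile, on top of the first, the same in every way. Origin: centre of its underside, +x towards its chamfered end.
- pile_pad_2_mark (a point): The same front pilot mark of the second pile pad (pad x = +20, z = 18 mm); 65 mm before the stop when home.
- tin: Bystander: a red stain tin, 77 mm across and 77 mm high, standing on the bench. Origin: centre of its underside.
- offcut: Bystander: a short piece of aluminium pipe, 28 mm across and 58 mm high, standing on end. Origin: centre of its underside.

How it is judged (in metres and radians):
At the end, for the whole second after the job is handed in: All three pads lie flat in the jig, chamfered ends within 4 mm of the end stop, centrelines within 5 mm of the jig's, square to it within 0.05 rad, loose pad on top with the arm pressing on it (over 1 N), at rest (x of each of loose_pad_mark, pile_pad_1_mark, pile_pad_2_mark in the frame of jig above -0.069 m and y of loose_pad in the frame of jig between -0.005 and 0.005 m and z of loose_pad in the frame of jig between 0.055 and 0.061 m and angle between the x axis of each of loose_pad, pile_pad_1, pile_pad_2 and the x axis of jig, either way round below 0.05 rad and angle between the z axis of each of loose_pad, pile_pad_1, pile_pad_2 and the z axis of jig, either way round below 0.05 rad and linear speed of each of loose_pad, pile_pad_1, pile_pad_2 below 0.01 m/s and y of pile_pad_1 in the frame of jig between -0.005 and 0.005 m and z of pile_pad_1 in the frame of jig between 0.019 and 0.025 m and y of pile_pad_2 in the frame of jig between -0.005 and 0.005 m and z of pile_pad_2 in the frame of jig between 0.037 and 0.043 m and contact force between holddown and loose_pad above 1 N); the robot touches nothing.
It fails at once if the tin is shifted by more than 25 mm or tipped (distance of tin from where it was at the start of the episode above 0.025 m or angle between tin's own z axis and vertical above 0.4 rad).
It fails at once if the pipe offcut is shifted by more than 25 mm or knocked over (distance of offcut from where it was at the start of the episode above 0.025 m or angle between offcut's own z axis and vertical above 0.4 rad).
It also fails if it takes over 53 s, if anything falls off the work surface, if the arm or the gripper's body presses on something with over 40 N, if the wrist force passes 120 N, or if a joint passes its speed limit or range.

## Working session

There is one attempt and no reset: what is moved stays moved. The work goes in short steps, Python scripts to look and compute and a shell command to move; the robot and the scene stay as the last step left them, time stands still between calls to the robot, and variables do not carry over. Pictures are saved under pics/ and viewed, at most 10 in all, crops included, and the job is handed in when it is done.

```bash
ls; mkdir -p pics; cat > h.py <<'E'
import numpy as np, cv2
from rig import env
from scipy.spatial.transform import Rotation as R
def grab(n):
    f=env.grab_frame(n); return f["image"],np.array(f["intrinsics"]),np.array(f["pose"])
def ray(u,v,K,P):
    d=P[:3,:3]@np.linalg.solve(K,[u,v,1.]); return P[:3,3],d
def onz(u,v,z,K,P):
    o,d=ray(u,v,K,P); return o+d*(z-o[2])/d[2]
def proj(p,K,P):
    c=P[:3,:3].T@(np.asarray(p,float)-P[:3,3]); q=K@c; return q[:2]/q[2]
E
python3 - <<'E'
from h import *
for n in("top","side"):
    im,K,P=grab(n); cv2.imwrite(f"pics/{n}0.png",im); np.savez(f"pics/{n}0.npz",im=im,K=K,P=P); print(n,K.tolist(),P.round(3).tolist())
s=env.read_state(); print(s["tcp_pos"],s["eef_rot"],s["time_s"])
E
```

```text
nudge.py
pics
rig.py
top [[513.8233775781393, 0.0, 316.7787653922924], [0.0, 513.8233775781393, 205.6824872712191], [0.0, 0.0, 1.0]] [[0.002, -0.997, 0.076, 437.535], [-1.0, -0.003, -0.015, 59.66], [0.015, -0.076, -0.997, 1198.258], [0.0, 0.0, 0.0, 1.0]]
side [[389.20149350679577, 0.0, 321.2891286890659], [0.0, 389.20149350679577, 202.48132806738553], [0.0, 0.0, 1.0]] [[0.994, -0.076, 0.081, 468.788], [-0.111, -0.659, 0.744, -575.629], [-0.003, -0.748, -0.664, 640.613], [0.0, 0.0, 0.0, 1.0]]
[ 240.96691297 -493.92206284  230.50419591] [-2.24927949e-01  9.74375043e-01  8.04621738e-04 -2.15494108e-04] 0.1
```

View pics/top0.png

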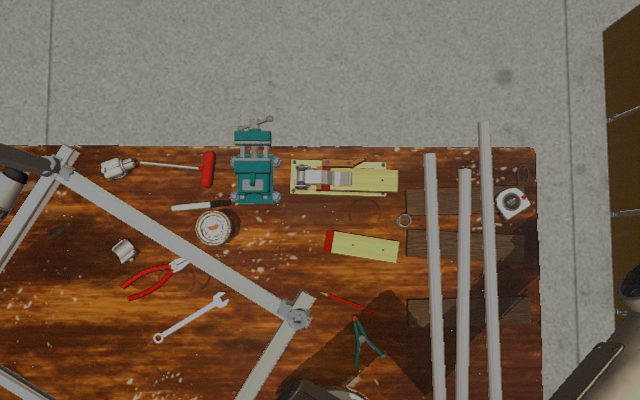

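View pics/side0.png

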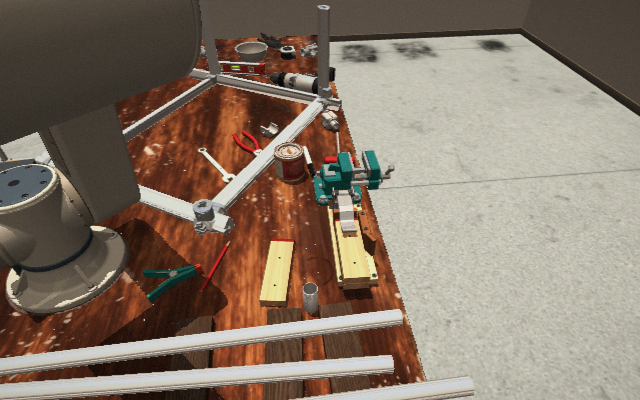

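The top view shows the jig with its stop to the left and its open end at about (398,180). The loose pad is at (362,247), its red end at the left (325,242), so it already points roughly the right way. The offcut is at (403,220) and the tin at (213,228). The side view agrees, with the pad at (278,272), the offcut at (310,296) and the pile at (352,250).

```bash
python3 - <<'E'
from h import *
T=np.load("pics/top0.npz");S=np.load("pics/side0.npz")
def tri(a,b):
    o1,d1=ray(*a,T["K"],T["P"]);o2,d2=ray(*b,S["K"],S["P"])
    t=np.linalg.lstsq(np.c_[d1,-d2],o2-o1,rcond=None)[0]
    p,q=o1+d1*t[0],o2+d2*t[1]; return ((p+q)/2).round(0),np.linalg.norm(p-q).round(0)
for n,a,b in[("rod1",(430,155),(402,317)),("rod2",(464,170),(392,363)),("rod3",(484,122),(472,383)),("framecorner",(297,315),(207,212)),("corner2",(62,165),(323,100)),("offcut",(403,220),(310,285)),("tin",(213,225),(289,148))]: print(n,tri(a,b))
for n,D in(("top",T),("side",S)):
    im=D["im"];hsv=cv2.cvtColor(im,cv2.COLOR_BGR2HSV)
    m=cv2.inRange(hsv,(22,50,120),(36,255,255))
    cs,_=cv2.findContours(m,cv2.RETR_EXTERNAL,cv2.CHAIN_APPROX_NONE)
    for c in cs:
        if cv2.contourArea(c)>150: print(n,cv2.contourArea(c),cv2.minAreaRect(c),cv2.boundingRect(c))
crop=T["im"][110:280,270:420]
cv2.imwrite("pics/topc.png",cv2.resize(crop,None,fx=3.5,fy=3.5,interpolation=cv2.INTER_CUBIC))
crop=S["im"][170:320,240:400]
cv2.imwrite("pics/sidec.png",cv2.resize(crop,None,fx=4,fy=4,interpolation=cv2.INTER_CUBIC))
E
```

```text
rod1 (array([ 646., -217.,   39.]), np.float64(6.0))
rod2 (array([ 611., -295.,   37.]), np.float64(3.0))
rod3 (array([ 721., -342.,   43.]), np.float64(4.0))
framecorner (array([284.,  85.,  48.]), np.float64(1.0))
corner2 (array([612., 621.,  32.]), np.float64(11.0))
offcut (array([ 494., -149.,   63.]), np.float64(1.0))
tin (array([479., 267.,  83.]), np.float64(2.0))
top 1307.5 ((364.9513244628906, 246.70184326171875), (65.92222595214844, 21.209760665893555), 9.162346839904785) (331, 232, 68, 31)
top 192.0 ((339.60595703125, 190.00320434570312), (91.04911041259766, 8.511244773864746), 1.7357046604156494) (294, 185, 92, 11)
top 1245.5 ((363.90496826171875, 175.7553253173828), (67.13252258300781, 28.741540908813477), 1.9749338626861572) (330, 162, 68, 30)
top 219.5 ((306.0, 176.0), (32.0, 32.0), 90.0) (290, 160, 33, 33)
side 1234.5 ((276.21295166015625, 270.75189208984375), (24.733978271484375, 60.612796783447266), 8.365885734558105) (260, 241, 31, 60)
side 1094.0 ((355.6664733886719, 249.87986755371094), (62.36508560180664, 33.3975715637207), 80.7538833618164) (336, 221, 42, 58)
```

View pics/topc.png

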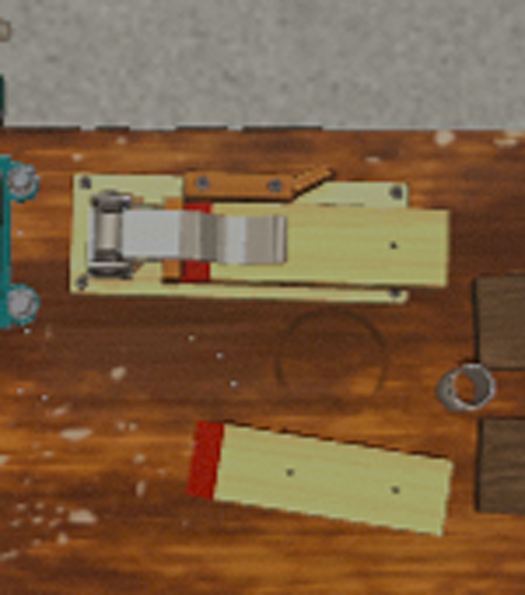

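View pics/sidec.png

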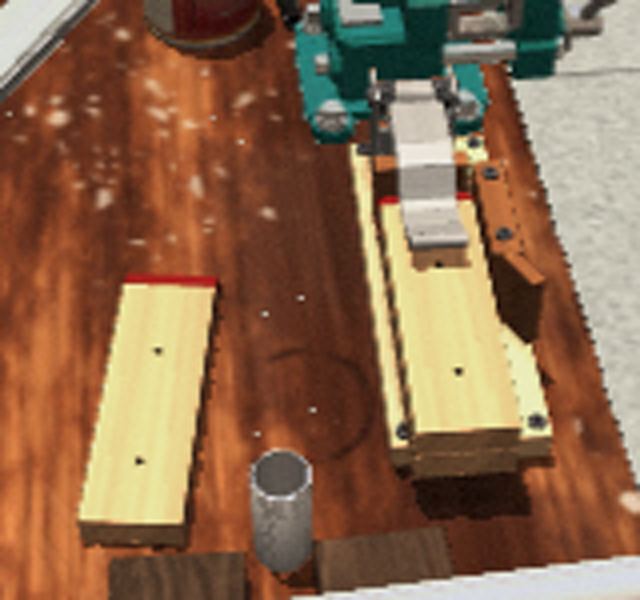

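The top crop shows the loose pad's dots at (290,472) and (396,490) and the pile's rear dot at (393,245). In the side crop they are at (158,351), (139,461) and (459,371), with the pile's front dot at (438,264) just before the lip. The fence is on the world +x side.

```bash
python3 - <<'E'
from h import *
T=np.load("pics/top0.npz");S=np.load("pics/side0.npz")
def dot(D,u,v,r=4):
    g=cv2.cvtColor(D["im"],cv2.COLOR_BGR2GRAY).astype(float);u0,v0=int(round(u)),int(round(v))
    w=g[v0-r:v0+r+1,u0-r:u0+r+1];w=np.clip(np.median(w)-w-15,0,None)
    yy,xx=np.mgrid[v0-r:v0+r+1,u0-r:u0+r+1];return (w*xx).sum()/w.sum(),(w*yy).sum()/w.sum()
t=lambda x,y:(270+x/3.5-.4,110+y/3.5-.4); s=lambda x,y:(240+x/4-.4,170+y/4-.4)
L={"looseF":(t(290,472),s(158,351),18),"looseR":(t(396,490),s(139,461),18),"pileR":(t(393,245),s(459,371),58),"pileF":(None,s(438,264),58)}
for n,(a,b,z) in L.items():
    for D,p,k in((T,a,"top"),(S,b,"side")):
        if p is None: continue
        d=dot(D,*p,r=2 if n=="pileF" else 3); print(n,k,np.round(d,1),onz(*d,z,D["K"],D["P"]).round(1))
# pad top faces: long edges by minAreaRect in top
for n,c,z in(("loose",[(222,424),(453,461),(442,535),(213,499)],18),("pile",[(211,203),(449,210),(446,287),(211,281)],58)):
    print(n,[onz(*t(*p),z,T["K"],T["P"]).round(0)[:2].tolist() for p in c])
st=env.read_state();Rm=R.from_quat(st["eef_rot"]).as_matrix();print(Rm.round(3))
E
```

```text
looseF top [352.4 244.5] [438.6 -40.3  18. ]
looseF side [279.1 257.3] [438.5 -38.8  18. ]
looseR top [382.5 249.5] [ 427.2 -109.4   18. ]
looseR side [274.4 284.8] [ 427.4 -107.7   18. ]
pileR top [381.9 179.7] [ 583.4 -103.6   58. ]
pileR side [354.2 262.4] [ 583.5 -102.5   58. ]
pileF side [349.3 235.7] [585.8 -31.8  58. ]
loose [[470.0, 4.0], [446.0, -148.0], [398.0, -140.0], [421.0, 10.0]]
pile [[610.0, 13.0], [606.0, -140.0], [557.0, -137.0], [560.0, 13.0]]
[[-0.899 -0.438 -0.001]
 [-0.438  0.899  0.001]
 [ 0.     0.002 -1.   ]]
```

Loose pad: heading 0.161 rad off world +y, rear dot at (427,-108.5). Jig: heading about 0.028 rad off +y, stop at about (587,32). Moving to above the grasp point at pad x = -42.

Careful with the scale: shifts go in shares of 100 cm and turns go in shares of 2 rad. That gives: -341 mm is -0.341, 130 mm is 0.13, -0.956 rad is -0.478.

```bash
echo '{"motion":[[-0.045,0.035,0.01,-0.075,68],[-0.1,0.08,0.02,-0.15,68],[-0.155,0.123,0.04,-0.24,68],[-0.205,0.163,0.06,-0.33,68],[-0.255,0.203,0.08,-0.42,68],[-0.3,0.24,0.105,-0.478,68],[-0.341,0.2715,0.13,-0.478,68],[-0.341,0.2715,0.13,-0.478,68],[-0.341,0.2715,0.13,-0.478,68]]}' | python3 nudge.py 60
python3 - <<'E'
from h import *
im,K,P=grab("wrist"); cv2.imwrite("pics/w1.png",im); np.savez("pics/w1.npz",im=im,K=K,P=P)
st=env.read_state();print(st["tcp_pos"],R.from_quat(st["eef_rot"]).as_matrix().round(4).tolist(),st["ft_force"],st["grip_width"],st["q"])
for p in((438.6,-39.6,18),(427.3,-108.6,18),(583.5,-103,58)): print(proj(p,K,P).round(1))
E
```

```text
time_s: 1.23
tcp_pos: [428.2, -99.6, 100.2]
eef_rot: [-0.649, 0.761, 0.001, -0.001]
ft_force: [0.0, -0.3, -0.2]
grip_width: 67.9
grasp_force: 0.0
[ 428.27100342 -100.49016683  100.89347515] [[-0.1588, -0.9873, -0.0014], [-0.9873, 0.1588, -0.0002], [0.0005, 0.0014, -1.0]] [ 0.13937897 -0.65579515  0.14209383] 68.22195937259605 [ 1.28188450e-01  1.27268503e-01 -4.00085279e-01  4.73269682e-05
 -1.04490903e+00 -2.87662111e-01]
[319.1 290.8]
[319.4 197.9]
[ 54.7 267.3]
```

View pics/w1.png

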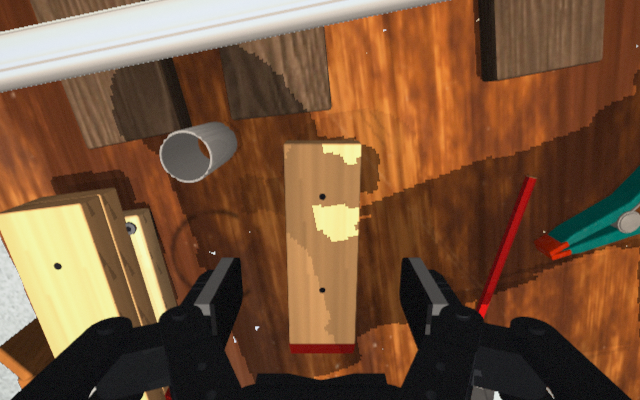

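The wrist view shows the pad's dots at (322,197) and (322,290), within 3 px of prediction. The offcut at (197,152) is clear of the fingers. Going down to grip.

Converted, 97.5 mm is 0.0975, 85 mm is 0.085.

```bash
echo '{"motion":[[0,0,0.05,0,68],[0,0,0.085,0,68],[0,0,0.0975,0,68],[0,0,0.0975,0,68],[0,0,0.0975,0,45],[0,0,0.0975,0,45],[0,0,0.0975,0,45],[0,0,0.0975,0,45]]}' | python3 nudge.py 60
```

```text
time_s: 2.28
tcp_pos: [430.1, -101.0, 5.6]
eef_rot: [-0.648, 0.761, -0.001, 0.001]
ft_force: [-1.1, -0.9, 5.9]
grip_width: 48.0
grasp_force: 62.5
```

Converted, -162 mm is -0.162, -100 mm is -0.1, -0.133 rad is -0.0665.

```bash
echo '{"motion":[[0,0,-0.03,0,45],[0,0,-0.07,0,45],[0,0,-0.1,0,45],[0.01,-0.04,-0.1,-0.02,45],[0.022,-0.08,-0.1,-0.04,45],[0.033,-0.12,-0.1,-0.055,45],[0.044,-0.162,-0.1,-0.0665,45],[0.044,-0.162,-0.1,-0.0665,45],[0.044,-0.162,-0.1,-0.0665,45]]}' | python3 nudge.py 
cat > meas.py <<'E'
from h import *
import sys
# dark dots seen on pad top at height z, expected at two world points
def find(im,uv,r=9):
    g=cv2.cvtColor(im,cv2.COLOR_BGR2GRAY).astype(np.float32)
    bh=cv2.morphologyEx(g,cv2.MORPH_BLACKHAT,np.ones((7,7)))
    u0,v0=map(int,np.round(uv)); w=bh[v0-r:v0+r+1,u0-r:u0+r+1]; j,i=np.unravel_index(w.argmax(),w.shape)
    y,x=v0-r+j,u0-r+i; p=bh[y-2:y+3,x-2:x+3]; yy,xx=np.mgrid[y-2:y+3,x-2:x+3]
    return ((p*xx).sum()/p.sum(),(p*yy).sum()/p.sum()),w.max()
def jig(p,a=.028,o=(587.2,31.9)):
    d=np.array(p[:2])-o; return (d@[np.sin(a),np.cos(a)]).round(1),(d@[-np.cos(a),np.sin(a)]).round(1)
E
python3 - <<'E'
from meas import *
st=env.read_state();print(st["tcp_pos"],R.from_quat(st["eef_rot"]).as_matrix().round(4).tolist(),st["ft_force"],st["grip_width"])
for n in("wrist","side"):
    im,K,P=grab(n); cv2.imwrite(f"pics/{n}2.png",im); np.savez(f"pics/{n}2.npz",im=im,K=K,P=P)
b=np.vstack([np.load("pics/wrist2.npz")["im"],np.load("pics/side2.npz")["im"]]);cv2.imwrite("pics/b2.png",b[:,:] if 0 else cv2.resize(b,None,fx=.75,fy=.75))
E
```

```text
time_s: 3.4
tcp_pos: [581.0, -170.0, 103.9]
eef_rot: [-0.697, 0.717, 0.0, 0.0]
ft_force: [-0.7, -0.6, -1.6]
grip_width: 48.2
grasp_force: 62.5
[ 581.00936494 -170.03476474  103.86467507] [[-0.0284, -0.9996, -0.0003], [-0.9996, 0.0284, 0.0004], [-0.0004, 0.0004, -1.0]] [-0.73252317 -0.60233839 -1.62487882] 48.199632969117545
```

View pics/b2.png

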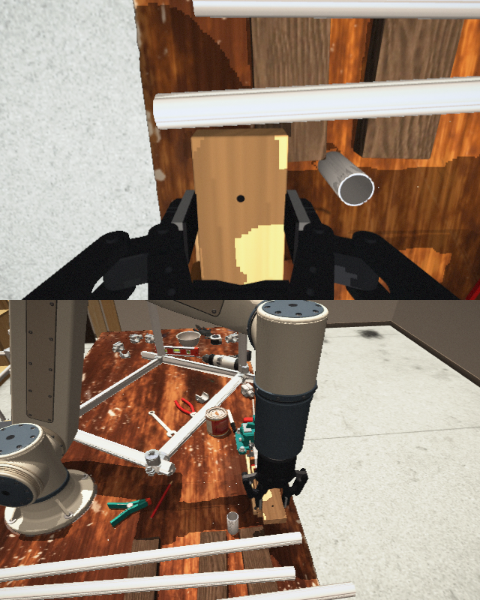

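The stacked picture shows the pad held straight between the fingers (rear dot at wrist (320,264)) and the offcut standing clear.

```bash
python3 - <<'E'
from meas import *
D={n:np.load(f"pics/{n}2.npz") for n in("wrist","side")}
w,s=find(D["wrist"]["im"],(320.5,264),6); w2,s2=find(D["side"]["im"],(271/.75,205/.75),8); print(w,s,w2,s2)
o1,d1=ray(*w,D["wrist"]["K"],D["wrist"]["P"]);o2,d2=ray(*w2,D["side"]["K"],D["side"]["P"])
t=np.linalg.lstsq(np.c_[d1,-d2],o2-o1,rcond=None)[0];p,q=o1+d1*t[0],o2+d2*t[1];print(p,q)
for z in(115,117.5,120):
    a=onz(*w,z,D["wrist"]["K"],D["wrist"]["P"]);b=onz(*w2,z,D["side"]["K"],D["side"]["P"]);print(z,a.round(1),jig(a),b.round(1),jig(b))
# refine jig heading from w1: pile right... dots in side0
S=np.load("pics/w1.npz");d,_=find(S["im"],(57,266),6);print(onz(*d,58,S["K"],S["P"]))
m=cv2.inRange(cv2.cvtColor(D["wrist"]["im"],cv2.COLOR_BGR2HSV),(10,60,60),(36,255,255))
E
```

```text
(np.float64(324.24590163934425), np.float64(264.14657666345227)) 98.0 (np.float64(363.1542461005199), np.float64(274.18890814558057)) 113.0
[ 579.14841033 -184.96600967  128.48489804] [ 580.00373457 -185.7033603   128.10951306]
115 [ 579.2 -178.1  115. ] (np.float64(-210.1), np.float64(2.1)) [ 582.8 -175.7  115. ] (np.float64(-207.7), np.float64(-1.5))
117.5 [ 579.2 -179.3  117.5] (np.float64(-211.4), np.float64(2.1)) [ 582.3 -177.6  117.5] (np.float64(-209.6), np.float64(-1.0))
120 [ 579.2 -180.6  120. ] (np.float64(-212.7), np.float64(2.1)) [ 581.8 -179.5  120. ] (np.float64(-211.5), np.float64(-0.5))
[ 580.54351226 -103.71064372   58.        ]
```

Converted, 38 mm is 0.038, 34 mm is 0.034.

```bash
echo '{"motion":[[0,0,0.02,0,45],[0,0,0.034,0,45],[0,0,0.038,0,45],[0,0,0.038,0,45]]}' | python3 nudge.py; echo '{"motion":[[0,0,0.001,0,45],[0,0,0.002,0,45],[0,0,0.002,0,45]]}' | python3 nudge.py
```

```text
time_s: 4.0
tcp_pos: [581.4, -170.2, 66.0]
eef_rot: [-0.697, 0.717, -0.0, -0.0]
ft_force: [-0.4, 0.1, -1.2]
grip_width: 48.4
grasp_force: 62.5
time_s: 4.38
tcp_pos: [581.6, -170.2, 63.9]
eef_rot: [-0.697, 0.717, -0.0, 0.0]
ft_force: [-0.1, -0.3, -0.9]
grip_width: 48.3
grasp_force: 62.5
```

Converted, 1 mm is 0.001.

```bash
echo '{"motion":[[0,0,0.001,0,45],[0,0,0.001,0,45]]}' | python3 nudge.py|egrep 'tcp|ft'; echo '{"motion":[[0,0,0.001,0,45],[0,0,0.001,0,45]]}' | python3 nudge.py|egrep 'tcp|ft'
python3 - <<'E'
from h import *
im,K,P=grab("side"); cv2.imwrite("pics/s3.png",cv2.resize(im[150:320,260:430],None,fx=3.5,fy=3.5,interpolation=cv2.INTER_CUBIC))
E
```

```text
tcp_pos: [581.6, -170.3, 63.5]
ft_force: [-1.1, 0.0, 3.5]
tcp_pos: [581.7, -170.5, 63.1]
ft_force: [-2.0, 0.8, 7.7]
```

View pics/s3.png

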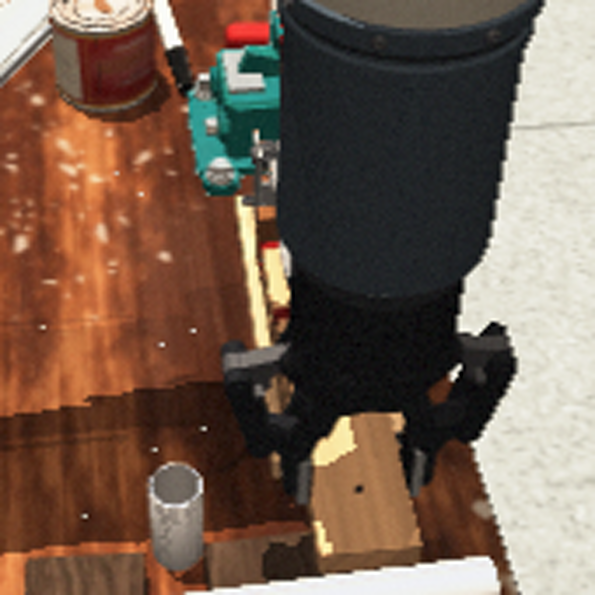

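Contact with the pile is felt at TCP z of about 63.7. The side view shows the pad resting level, held in line over the pile. Easing up 1 mm and feeding forward.

Converted, -24 mm is -0.024, -20 mm is -0.02.

```bash
echo '{"motion":[[0,0,-0.001,0,45],[-0.004,0,-0.001,0,45],[-0.008,0,-0.001,0,45],[-0.012,0,-0.001,0,45],[-0.016,0,-0.001,0,45],[-0.02,0,-0.001,0,45],[-0.024,0,-0.001,0,45],[-0.024,0,-0.001,0,45]]}' | python3 nudge.py  100
```

```text
time_s: 5.92
tcp_pos: [583.2, -147.7, 64.0]
eef_rot: [-0.697, 0.717, -0.002, -0.0]
ft_force: [0.1, -5.8, 5.9]
grip_width: 47.2
grasp_force: 102.0
```

Converted, -25 mm is -0.025, -20 mm is -0.02.

```bash
echo '{"motion":[[-0.005,0,0,0,45],[-0.01,0,0,0,45],[-0.015,0,0,0,45],[-0.02,0,0,0,45],[-0.025,0,0,0,45],[-0.025,0,0,0,45]]}' | python3 nudge.py; echo '{"motion":[[-0.004,0,0,0,45],[-0.008,0,0,0,45],[-0.012,0,0,0,45],[-0.016,0,0,0,45],[-0.016,0,0,0,45]]}' | python3 nudge.py 
```

```text
time_s: 6.68
tcp_pos: [583.6, -123.3, 64.0]
eef_rot: [-0.697, 0.717, -0.002, -0.001]
ft_force: [-0.0, -8.8, 5.2]
grip_width: 47.3
grasp_force: 102.0
time_s: 7.3
tcp_pos: [584.2, -106.9, 64.0]
eef_rot: [-0.697, 0.717, -0.002, -0.0]
ft_force: [-0.2, -6.2, 6.1]
grip_width: 46.6
grasp_force: 102.1
```

Converted, -8 mm is -0.008, -6 mm is -0.006.

```bash
echo '{"motion":[[-0.003,0,0,0,45],[-0.006,0,0,0,45],[-0.008,0,0,0,45],[-0.008,0,0,0,45]]}' | python3 nudge.py|egrep 'tcp|ft'; echo '{"motion":[[-0.002,0,0,0,45],[-0.004,0,0,0,45],[-0.004,0,0,0,45]]}' | python3 nudge.py|egrep 'tcp|ft'
```

```text
tcp_pos: [584.4, -98.9, 64.0]
ft_force: [0.0, -6.6, 6.3]
tcp_pos: [584.5, -95.1, 64.0]
ft_force: [-0.4, -7.6, 6.4]
```

Converted, -1.5 mm is -0.0015.

```bash
for i in 1 2 3; do echo '{"motion":[[-0.0015,0,0,0,45],[-0.0015,0,0,0,45]]}' | python3 nudge.py|egrep 'tcp|ft'; done
```

```text
tcp_pos: [584.5, -95.0, 64.0]
ft_force: [-0.3, -12.6, 5.6]
tcp_pos: [584.3, -94.8, 64.0]
ft_force: [0.2, -17.0, 4.2]
tcp_pos: [584.1, -94.7, 64.0]
ft_force: [0.5, -22.5, 3.4]
```

Hard stop reached at y of about -95, as predicted. Easing off a little, releasing, lifting clear and checking.

Converted, 112 mm is 0.112, -100 mm is -0.1.

```bash
echo '{"motion":[[0.0025,0,0,0,45],[0.0025,0,0,0,66],[0.0025,0,0,0,66],[0.0025,0,0,0,66],[0.0025,0,-0.02,0,66],[0.0025,0,-0.05,0,66],[0.0025,0,-0.09,0,66],[0.062,0,-0.1,0,66],[0.112,0,-0.1,0,66],[0.112,0,-0.1,0,66]]}' | python3 nudge.py|egrep 'tcp|ft|time'
python3 - <<'E'
from meas import *
for n in("wrist","side"):
    im,K,P=grab(n); cv2.imwrite(f"pics/{n}4.png",im); np.savez(f"pics/{n}4.npz",im=im,K=K,P=P)
a=cv2.resize(np.load("pics/wrist4.npz")["im"],None,fx=.75,fy=.75)
b=cv2.resize(np.load("pics/side4.npz")["im"][170:320,270:430],(320,300))
cv2.imwrite("pics/b4.png",np.hstack([a,b]))
E
```

```text
time_s: 10.18
tcp_pos: [580.2, -203.2, 162.4]
ft_force: [-1.1, 0.8, -0.8]
```

View pics/b4.png

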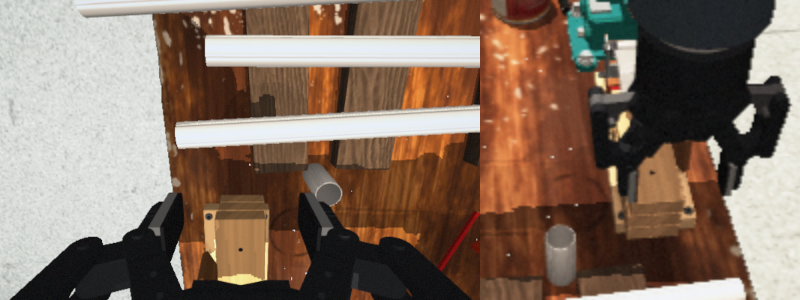

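The pad lies on the pile with its tail flush with the others. I'll move the arm clear for an unobstructed measurement.

Converted, 270 mm is 0.27, 230 mm is 0.23.

```bash
echo '{"motion":[[0,0.06,-0.02,0,66],[0,0.12,-0.05,0,66],[0,0.18,-0.05,0,66],[0,0.23,-0.05,0,66],[0,0.27,-0.05,0,66],[0,0.27,-0.05,0,66]]}' | python3 nudge.py|egrep 'tcp|ft'
python3 - <<'E'
from meas import *
for n in("top","side"):
    im,K,P=grab(n); np.savez(f"pics/{n}5.npz",im=im,K=K,P=P)
    for nm,x in(("R",-135),("F",-65)):
        e=np.array([587.2+.028*x,31.9+x,76]); d,s=find(im,proj(e,K,P),5); p=onz(*d,76,K,P); print(n,nm,np.round(d,1),s,p.round(1),jig(p))
t=cv2.resize(np.load("pics/top5.npz")["im"][130:230,280:415],(400,296),interpolation=2)
b=cv2.resize(np.load("pics/side5.npz")["im"][190:310,300:420],(400,400),interpolation=2)
cv2.imwrite("pics/b5.png",np.hstack([cv2.copyMakeBorder(t,0,104,0,0,0),b]))
E
```

```text
tcp_pos: [309.0, -192.2, 213.3]
ft_force: [1.2, -0.0, 0.1]
top R [383.  177.9] 97.0 [ 585.1 -103.4   76. ] (np.float64(-135.3), np.float64(-1.7))
top F [349.7 182.6] 55.0 [574.3 -29.8  76. ] (np.float64(-62.0), np.float64(11.2))
side R [355.6 255.9] 164.0 [ 585.4 -102.    76. ] (np.float64(-133.9), np.float64(-1.9))
side F [350.1 229.4] 88.0 [586.7 -31.4  76. ] (np.float64(-63.3), np.float64(-1.3))
```

View pics/b5.png

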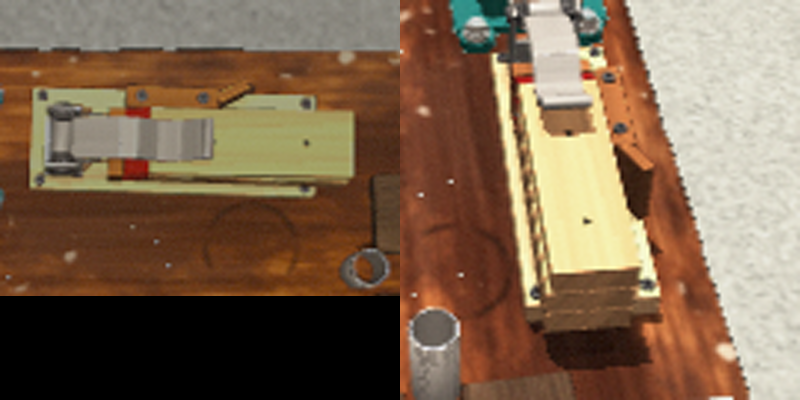

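Both views put the new pad's dots where the pile's were: x within about 1 mm of home and about 1.5 mm toward the fence. The three tails are flush, the arm lies on top, and the offcut is untouched. Handing in.

```bash
python3 -c "
from rig import env
print(env.sign_off())"
```

```text
the job is handed in; nothing more can be done
None
```

The loose pad is on top of the pile in the jig, under the hold-down arm and pushed up to the end stop, about 1.5 mm towards the fence. The lower pads look home in the last pictures, the tin and offcut are undisturbed, and the job is handed in; no verdict was returned and the arm's pressing force was not measured.

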